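Free the shaker's hold-down bar and take the bottle off

TASK

The shaker has finished: squeeze the two orange buttons on the latch head of its hold-down bar together to free it, and push the bar's free end right round on its pivot until it rests against its open stop, leaving the bottle where it stands. Then lift the brown bottle out of its cup and set it down gently, upright, in the empty half of the pale blue bottle tray, without disturbing the other two bottles, and leave the bar open.

Things in the scene. Friction and masses are not known exactly. Their poses are not given: they have to be found in the camera images.
- shaker: Fixed mini orbital shaker with a 230 x 210 mm platform, mat at z 50 mm; origin on the bench under its centre, x away from its front panel, y to its left. On it: pivot column (22 mm) at x 75, y 30 mm, with a stop bracket (x 68 to 100, y -30 to 30, up to z 200 mm); keeper column (38 x 26 mm, top z 176, lugs to 186 mm) at x -85, y 30 mm; the bottle cup between them.
- bar_pivot (a point): Vertical pivot axis of the hold-down bar, at the bar's top face, 199 mm above the bench. The aluminium bar is 24 mm wide, 12 mm thick (z 187 to 199 mm), ends 176 mm from the pivot and, when shut, lies 2 mm over the bottle's cap. It turns with light friction (under 2 N at the free end) and stays where it is left.
- bar (a joint): Angle of the bar: 0 shut and latched, pointing from the pivot to the front (the shaker's -x); grows as the free end swings to the shaker's -y (counter-clockwise from above); 1.6 against its open stop. Latched, it has about 1 mm of play. Keep both buttons squeezed for the first 0.1 rad, until the teeth are past the keeper; then they may be let go.
- latch_head (a point): Centre of the black latch head on the bar's free end, 160 mm from the pivot, 19 mm above the bar's top face; moves with the bar, x axis along it toward the pivot. Housing 30 mm along the bar, 26 mm across, top 17 mm above this point. Orange buttons (18 wide, 20 tall) on its two faces that look along the bar; face to face 50 mm released, 32 mm fully in.
- button_outer (a joint): Travel of the orange button on the outer end of the head (away from the pivot): 0 out, 0.009 m fully in, about 4 N to start and 8 N fully in; its tooth is clear of the keeper from 0.005 m.
- button_inner (a joint): The same for the button facing the pivot. Both must be in at the same time.
- cup_floor (a point): Where the bottle stands at the start: floor of the bottle cup, 52 mm above the bench; the cup is a ring of 68 mm inner diameter whose rim is 18 mm above this floor.
- amber_bottle: Brown glass bottle with a black screw cap, 0.17 to 0.31 kg; 62 mm diameter, 130 mm tall; origin at the centre of its base, z up. The cap is 34 mm in diameter and takes up the top 21 mm; below it the shoulder widens.
- bottle_tray: Fixed pale blue tray, 200 mm (its x) by 140 mm (its y), rim 18 mm high, walls 3 mm, floor 3 mm above the bench; origin on the bench under its centre. The other two bottles stand in its +x half, about 55 mm from the centre; the -x half is empty.
- white_bottle: White bottle with a white cap, 52 mm diameter, 115 mm tall, in the tray; leave alone. Origin at the centre of its base.
- small_bottle: Small white bottle with a green cap, 36 mm diameter, 70 mm tall, in the tray; leave alone. Origin at the centre of its base.

How it is judged:
On the way, in this order (a step that is already met when the one before it is completed fails the run):
1. both orange buttons are squeezed in together, at least 5 mm each (value of joint each of button_outer, button_inner above 0.005 m), for 0.05 s.
2. the bar rests at its open stop (angle over 1.54) while the bottle still stands upright in its cup (value of joint bar above 1.54 rad and distance between amber_bottle and cup_floor below 0.008 m and angle between amber_bottle's own z axis and vertical below 0.1 rad), for 0.2 s.
At the end, for the whole second after the job is handed in: Bar at its open stop (over 1.54 of 1.6 rad). Brown bottle at rest, upright within 0.06 rad, on the tray floor, its base centre 0 to 75 mm to the tray's -x side and within 45 mm of its middle in y. The other two bottles upright, within 20 mm of where they were (value of joint bar above 1.54 rad and x of amber_bottle in the frame of bottle_tray between -0.075 and 0 m and y of amber_bottle in the frame of bottle_tray between -0.045 and 0.045 m and z of amber_bottle in the frame of bottle_tray below 0.006 m and angle between amber_bottle's own z axis and vertical below 0.06 rad and linear speed of amber_bottle below 0.02 m/s and distance of each of white_bottle, small_bottle from where it was at the start of the episode below 0.02 m and angle between each of white_bottle, small_bottle's own z axis and vertical below 0.1 rad); the robot touches nothing.
It fails at once if the brown bottle is tipped more than 0.4 rad (angle between amber_bottle's own z axis and vertical above 0.4 rad).
It fails at once if the brown bottle is dropped (moves faster than 0.5 m/s while nothing grips it, a fall of about 13 mm) (linear speed of amber_bottle above 0.5 m/s and contact force between the fingers and amber_bottle below 0.1 N).
It fails at once if another bottle is knocked over (angle between any of white_bottle, small_bottle's own z axis and vertical above 0.4 rad).
It also fails if it takes over 72 s, if anything falls off the work surface, if the arm or the gripper's body presses on something with over 40 N, if the wrist force passes 120 N, or if a joint passes its speed limit or range.

ROBOT

A 7-joint arm with a two-finger parallel gripper is mounted at the origin on a cart in front of the work surface, level with it; the furniture and walls round the work are solid. World frame = base frame: x ahead of the robot, y to its left, z up, the work surface at z = 0. Lengths are in m, angles in rad, forces in N, time in s.
With the tool pointing down it reaches from about 0.425 to 0.925 m from the base axis. Payload 6.8 kg.
Tool frame: the origin (TCP) lies at the very end of the fingers, on their centre line; the grasp point (between the pads) lies 19 mm behind it; z points along the fingers, y is the line along which they close (so a half turn about z gives the same grasp; the last joint's range is limited). The gripper opens to 85 mm and grips with 20 to 120 N. Pads are 22 mm wide; open, the fingers measure 114 mm over their backs; the gripper's body (76 mm by 85 mm) begins 54 mm behind the grasp point. The pads swing forward as they close: fully open they stand 13 mm farther back than shut.
Start: joints at [-1.214, 0.477, 0.022, 1.555, -0.011, 1.109, -0.083], TCP at [0.303, 0.603, 0.231] pointing down, gripper open.
Joint ranges: [-2.96, 2.96], [-0.34, 2.1], [-1.41, 1.46], [0.24, 2.44], [-1.37, 4.51], [0.17, 1.92], [-2.96, 2.96]. Speed limits (rad/s): [2.39, 2.39, 3.14, 3.14, 3.14, 3.14, 3.14].

INTERFACE

Orientations are given as a unit quaternion [w, x, y, z].
In Python, from station import get_obs, read_camera, hand_in gives the robot as it stands.
- The arm moves only by the tool arm_command, never from a script. Its argument "commands" is one flat list of numbers, 7 for each row, row after row: the shift along the tool's x, y, z in m, then the turn, a rotation vector about the tool's x, y, z in degrees, then the opening, from 0 (shut) to 1 (fully open). In form: [tx, ty, tz, rx, ry, rz, fingers, tx, ty, tz, rx, ry, rz, fingers, ...]. A call has 1 to 8 rows; each row is the pose to reach, as a shift and turn from the pose commanded when the call began, along the tool's axes at that moment; what a row does not reach only later rows make up. A row lasts 1/10 s, in which the tool goes at most 50 mm and 8.59 degrees, less where a joint would pass 70% of its speed; a pose out of reach is approached as far as the arm can. A call with a gripper value outside its range is refused whole. The fingers move at their own pace and stop on an object; "force" is the grip in N (left out, the last holds). Time passes only in rows, so rows that repeat a pose let the fingers close. It gives the time, the measured TCP pose, the force, the opening and the grip force at its end, in the units of the state.
- get_obs(): the state, without advancing time (a new reading comes with each control period).
- read_camera(name): name is "side" or "top"; returns a dict with "img" (480x640x3 uint8, red, green, blue), "camera_matrix" (3x3 intrinsics, pixels), "pose" (4x4, takes a point from camera to world coordinates). Camera axes: x right, y down, z forward; pixel columns grow to the right and rows downward; lengths in m; the calibration is good to about 2 mm. A picture is of the moment at which its call begins. There is no depth.
- hand_in(): hands the job in; it is judged then, once.
The state is a dict: "t": time; "q": joint angles; "joint_vel": joint speeds; "joint_torque": joint torques, N m; "eef_pos": TCP position; "tool_rot": TCP orientation; "contact_force": force on the tool from outside, world axes, zero at the start; "torque": the same for the moment, N m; "gripper_width": opening from 0.0 (shut) to 1.0 (fully open); "grasp_force": force on a finger pad.
Only numpy, scipy, OpenCV 4.12 (cv2) and the standard library are available. Lean on these libraries where they do the work, as an engineer would, in place of code of your own. Each camera call takes 0.05 s, during which the arm holds its last target. There are 200 camera calls.

## Working session

There is one attempt and no reset: what is moved stays moved. The work goes in short steps, Python scripts to look and compute and a tool call to move; the robot and the scene stay as the last step left them, time stands still between calls to the robot, and variables do not carry over. Pictures are saved under pics/ and viewed, at most 10 in all, crops included, and the job is handed in when it is done.

Besides the shell and the picture viewer there is one more tool, called after "Request:" in YAML: its name, and indented under it one key for each argument. arm_command: Moves the arm, as the interface text tells. Its arguments: {"type":"object","properties":{"commands":{"type":"array","items":{"type":"number"}},"force":{"type":"number"}},"required":["commands"]}

```bash
mkdir -p pics
python3 - <<'E'
from station import *
import cv2,numpy as np
np.set_printoptions(suppress=True,precision=4)
o=get_obs();print(o)
for n in("top","side"):
    c=read_camera(n);cv2.imwrite(f"pics/{n}0.png",c["img"][:,:,::-1]);print(n,c["camera_matrix"],c["pose"])
    np.savez(f"{n}0.npz",**c)
E
```

```text
{'t': 0.0, 'q': array([-1.2141,  0.4778,  0.0223,  1.5565, -0.0115,  1.1093, -0.0831]), 'joint_vel': array([-0.0015,  0.0025,  0.0002, -0.0016, -0.0017, -0.0005, -0.0004]), 'joint_torque': array([  0.0003, -59.6461,   1.6079, -28.1186,   0.0124,   0.0094,
         0.    ]), 'eef_pos': array([0.3023, 0.6028, 0.2303]), 'tool_rot': array([-0.0002,  0.2303,  0.9731, -0.0009]), 'contact_force': array([ 0.8605, -0.0457, -0.3913]), 'torque': array([ 0.0133, -0.0423,  0.0039]), 'grasp_force': 0.0, 'gripper_width': 0.9988796110902289}
top [[530.295    0.     317.689 ]
 [  0.     530.295  253.3052]
 [  0.       0.       1.    ]] [[ 0.0877 -0.9742  0.2082  0.3788]
 [-0.9961 -0.0862  0.0161  0.1627]
 [ 0.0023 -0.2088 -0.978   1.0112]
 [ 0.      0.      0.      1.    ]]
side [[516.34     0.     314.6552]
 [  0.     516.34   237.2188]
 [  0.       0.       1.    ]] [[-0.9998  0.0195 -0.0036  0.5294]
 [ 0.0118  0.4388 -0.8985  0.9352]
 [-0.016  -0.8984 -0.439   0.531 ]
 [ 0.      0.      0.      1.    ]]
```

View pics/top0.png

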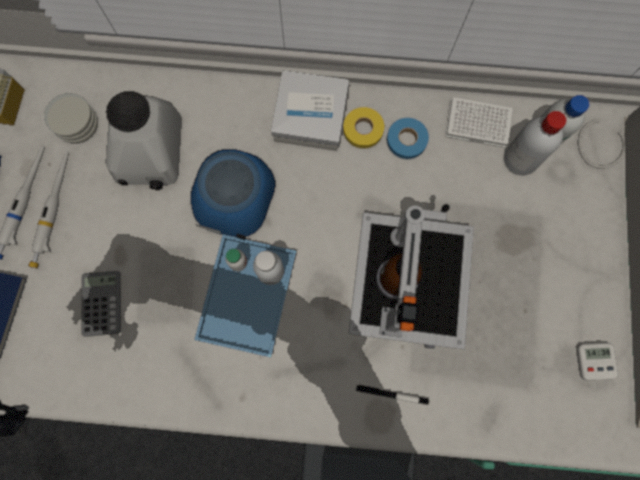

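View pics/side0.png

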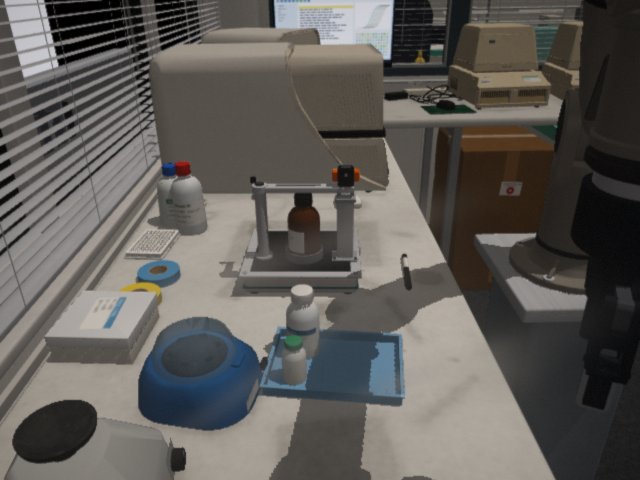

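The top view shows the shaker at about (412,280), with the pivot at (415,213) and the latch head at (407,313). The tray is at (247,297), with its bottles at the (235,257) and (267,262) end. The side view shows the bar at (305,187), the head at (346,176), and the empty tray half toward the robot.

```bash
cat > h.py <<'E'
import cv2,numpy as np
np.set_printoptions(suppress=True,precision=4)
def ray(c,p):
    d=c["pose"][:3,:3]@np.linalg.solve(c["camera_matrix"],[p[0],p[1],1.]);return c["pose"][:3,3],d/np.linalg.norm(d)
def onz(c,p,z):
    o,d=ray(c,p);return o+d*(z-o[2])/d[2]
def tri(c1,p1,c2,p2):
    A=np.zeros((3,3));b=np.zeros(3)
    for c,p in((c1,p1),(c2,p2)):
        o,d=ray(c,p);M=np.eye(3)-np.outer(d,d);A+=M;b+=M@o
    return np.linalg.solve(A,b)
def proj(c,P):
    q=c["pose"][:3,:3].T@(np.array(P)-c["pose"][:3,3]);q=c["camera_matrix"]@q;return q[:2]/q[2]
def blobs(img,lo,hi,amin=15,roi=None):
    m=cv2.inRange(cv2.cvtColor(img,cv2.COLOR_RGB2HSV),np.array(lo),np.array(hi))
    if roi: k=np.zeros_like(m);x0,y0,x1,y1=roi;k[y0:y1,x0:x1]=1;m=m*k
    n,_,s,ce=cv2.connectedComponentsWithStats(m)
    return [(ce[i],s[i]) for i in range(1,n) if s[i][4]>=amin],m
E
python3 - <<'E'
from h import *
T=dict(np.load("top0.npz"));S=dict(np.load("side0.npz"))
for n,c,roi in(("T",T,(340,180,500,370)),("S",S,(230,150,420,300))):
    b,_=blobs(c["img"],(3,170,120),(18,255,255),6,roi)
    for x in b:print(n,"orange",x)
for n,c,roi in(("T",T,(180,220,310,370)),("S",S,(250,320,420,410))):
    b,m=blobs(c["img"],(95,70,40),(112,255,255),200,roi)
    cs,_=cv2.findContours(m,cv2.RETR_EXTERNAL,2);h=cv2.convexHull(max(cs,key=cv2.contourArea))
    a=cv2.approxPolyDP(h,8,True)[:,0];print(n,"tray",a.tolist(),[onz(c,p,.018)[:2].round(4).tolist() for p in a])
a=cv2.resize(T["img"][190:360,330:500],(480,480),interpolation=2)
b=cv2.resize(S["img"][150:310,230:390],(480,480),interpolation=2)
b=cv2.resize(b,(320,320)) if 0 else b
im=np.hstack([cv2.resize(a,(400,400)),cv2.resize(b,(400,400))])
cv2.imwrite("pics/crop0.png",im[:,:,::-1])
E
```

```text
T orange (array([409.3393, 299.25  ]), array([404, 297,  11,   6,  56], dtype=int32))
T orange (array([406.7183, 326.169 ]), array([402, 323,  11,   7,  71], dtype=int32))
S orange (array([334.2941, 170.5882]), array([332, 169,   5,   4,  17], dtype=int32))
S orange (array([356.3, 170.7]), array([354, 169,   6,   5,  20], dtype=int32))
T tray [[262, 220], [294, 251], [271, 351], [196, 338], [197, 220]] [[0.6466, 0.2925], [0.5907, 0.2247], [0.3993, 0.2486], [0.4107, 0.3894], [0.6354, 0.4181]]
S tray [[250, 347], [279, 327], [398, 334], [404, 396], [250, 409]] [[0.6322, 0.2761], [0.5889, 0.2244], [0.3937, 0.2502], [0.4075, 0.391], [0.6187, 0.4095]]
```

View pics/crop0.png

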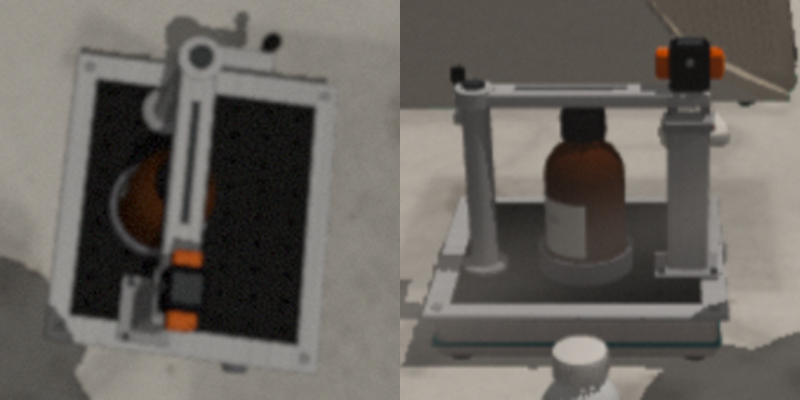

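The crop shows the pivot disc at top pixel (415,214), both orange buttons beside the black head, and the bottle under the bar. In the side view the cap is at about (303,200).

Run:
```python
from h import *
T=dict(np.load("top0.npz"));S=dict(np.load("side0.npz"))
pv=onz(T,(415,214.2),.199); 
a=onz(T,(409.3,299.2),.226);b=onz(T,(406.7,326.2),.226);print("btn",a,b,"mid",(a+b)/2,np.linalg.norm(a-b))
# black housing top (z .235)
bl,m=blobs(T["img"],(0,0,0),(179,120,70),30,(395,297,425,330))
for x in bl:print("blk",x)
hs=onz(T,(330+187*.425,190+287*.425),.235);print("housing top",hs)
for n,c,p in(("T",T,None),):
    pass
sa,sb=onz(S,(334.3,174.5),.218),onz(S,(356.3,174.5),.218);print("side mid",(sa+sb)/2,sb-sa)
sp=onz(S,(259.2+.2,184),.199);print("pivot top/side",pv,sp, "tri",tri(T,(415,214.2),S,(259.4,183.5)))
# platform corners from crop top (z .05)
C=[onz(T,(330+x*.425,190+y*.425),.05)[:2] for x,y in((80,50),(338,80),(315,370),(48,335))]
C=np.array(C);print(C,C.mean(0))
for h in((a+b)/2,hs):
    d=h[:2]-pv[:2];print("dist",np.linalg.norm(d),"ang",np.degrees(np.arctan2(d[1],d[0])))
print("platform x ang",np.degrees(np.arctan2(*(C[0]-C[3])[::-1])),np.degrees(np.arctan2(*(C[1]-C[2])[::-1])))
print("tool",onz(T,(409,256),.199))
```

```text
btn [0.4885 0.0338 0.226 ] [0.4483 0.0356 0.226 ] mid [0.4684 0.0347 0.226 ] 0.04023465024202786
blk (array([411.181, 312.224]), array([395, 297,  30,  33, 674], dtype=int32))
housing top [0.4685 0.0341 0.235 ]
side mid [0.4676 0.0351 0.218 ] [-0.0402  0.0023  0.    ]
pivot top/side [0.6288 0.0274 0.199 ] [0.6271 0.0248 0.199 ] tri [0.6274 0.0278 0.2013]
[[ 0.6719  0.0987]
 [ 0.6653 -0.1081]
 [ 0.4355 -0.0967]
 [ 0.4439  0.1073]] [0.5541 0.0003]
dist 0.1605872107732853 ang 177.38707730614334
dist 0.16044396372295902 ang 177.6072879718736
platform x ang -2.162445729499762 -2.8347686347062724
tool [0.56   0.0334 0.199 ]
```

The pivot is at (0.628, 0.027) and the head at (0.468, 0.034), with the bar pointing from head to pivot at -2.5°. First I'll raise the tool and travel over to the head.

Request:
arm_command:
  commands: [-0.02,-0.02,-0.03,0,0,4,1,-0.05,-0.055,-0.055,0,0,9,1,-0.085,-0.09,-0.07,0,0,14,1,-0.115,-0.125,-0.08,0,0,19,1,-0.145,-0.155,-0.08,0,0,24,1,-0.175,-0.19,-0.08,0,0,29,1,-0.205,-0.22,-0.08,0,0,34,1,-0.235,-0.25,-0.08,0,0,38,1]
  force: 25

```text
t: 0.9
eef_pos: [0.4006, 0.2726, 0.3111]
tool_rot: [-0.0, 0.536, 0.844, -0.0]
contact_force: [1.5, 0.1, 0.1]
gripper_width: 1.0
grasp_force: 0.0
```

```bash
cat > to.py <<'E'
import sys,numpy as np
from scipy.spatial.transform import Rotation as R
from station import get_obs
np.set_printoptions(suppress=True,precision=4)
# usage: to.py x y z yawdeg(of tool y)  -> shift & turn in tool frame
o=get_obs();w,x,y,z=o["tool_rot"];r=R.from_quat([x,y,z,w])
print("t",o["t"],"pos",o["eef_pos"],"F",o["contact_force"],"w",o["gripper_width"],"g",o["grasp_force"],"q",o["q"],"yaw",np.degrees(np.arctan2(*r.as_matrix()[:2,1][::-1])))
a=list(map(float,sys.argv[1:]))
for i in range(0,len(a)-3,4):
    c,s=np.cos(np.radians(a[i+3])),np.sin(np.radians(a[i+3]))
    g=R.from_matrix(np.array([[-s,c,0],[c,s,0],[0,0,-1]]).T @ np.diag([1,1,1]) if 0 else np.column_stack([[s,-c,0],[c,s,0],[0,0,-1]]))
    if (r.as_matrix()[:,0]@g.as_matrix()[:,0])<-2:0
    print("shift",r.inv().apply(np.array(a[i:i+3])-o["eef_pos"]),"turn",np.degrees((r.inv()*g).as_rotvec()))
E
python3 to.py .468 .0344 .30 -2.5
```

```text
t 0.9 pos [0.4006 0.2726 0.3111] F [1.4625 0.1176 0.0574] w 0.9999898915397771 g 0.0 q [-0.9658  0.0784  0.2571  1.9081 -0.022   1.158  -0.2614] yaw 25.172277289558224Traceback (most recent call last):
  File "to.py", line 11, in <module>
    g=R.from_matrix(np.array([[-s,c,0],[c,s,0],[0,0,-1]]).T @ np.diag([1,1,1]) if 0 else np.column_stack([[s,-c,0],[c,s,0],[0,0,-1]]))
  File "scipy/spatial/transform/_rotation.pyx", line 1143, in scipy.spatial.transform._rotation.Rotation.from_matrix
ValueError: Non-positive determinant (left-handed or null coordinate frame) in rotation matrix 0: [[-0.0436  0.999   0.    ]
 [-0.999  -0.0436  0.    ]
 [ 0.      0.     -1.    ]].
```

```bash
sed -i 's/^    g=.*/    g=R.from_matrix(np.column_stack([[-s,c,0],[c,s,0],[0,0,-1]]))/; /<-2:0/d' to.py
python3 to.py .468 .0344 .30 -2.5 .468 .0344 .25 -2.5
```

```text
t 0.9 pos [0.4006 0.2726 0.3111] F [1.4625 0.1176 0.0574] w 0.9999898915397771 g 0.0 q [-0.9658  0.0784  0.2571  1.9081 -0.022   1.158  -0.2614] yaw 25.172277289558224
shift [-0.2442 -0.0403  0.0111] turn [-0.0215 -0.0034 27.6723]
shift [-0.2442 -0.0403  0.0611] turn [-0.0215 -0.0034 27.6723]
```

Request:
arm_command:
  commands: [-0.035,-0.006,0.0,0,0,4,1,-0.075,-0.012,0.0,0,0,9,1,-0.115,-0.019,0.0,0,0,13.5,1,-0.155,-0.026,0.005,0,0,18,1,-0.195,-0.033,0.01,0,0,22.5,1,-0.225,-0.038,0.01,0,0,26,1,-0.244,-0.04,0.01,0,0,27.6,1,-0.244,-0.04,0.01,0,0,27.6,1]

```text
t: 1.7
eef_pos: [0.4694, 0.0346, 0.3013]
tool_rot: [0.0, 0.722, 0.692, -0.0]
contact_force: [-0.7, 0.3, -0.2]
gripper_width: 0.998
grasp_force: 0.0
```

```bash
python3 to.py .468 .0344 .205 -2.5
python3 - <<'E'
from station import *
import cv2
a=read_camera("side")["img"][90:250,230:430];b=read_camera("top")["img"][190:360,330:500]
import numpy as np
cv2.imwrite("pics/c1.png",np.hstack([cv2.resize(a,(500,400)),cv2.resize(b,(300,400))])[:,:,::-1])
E
```

```text
t 1.7 pos [0.4694 0.0346 0.3013] F [-0.6701  0.2533 -0.2118] w 0.9975944313023638 g 0.0 q [-0.6918  0.0536  0.5134  1.9627 -0.0286  1.1323 -0.21  ] yaw -2.4730132560289664
shift [-0.0003 -0.0014  0.0963] turn [0.0101 0.0243 0.027 ]
```

View pics/c1.png

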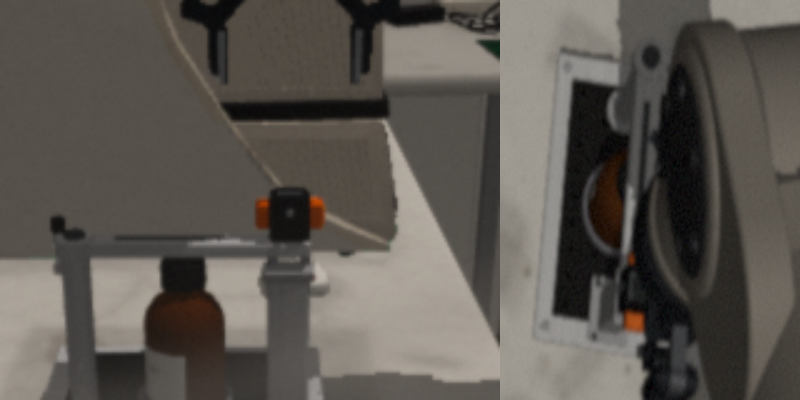

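The side crop shows the open fingers at (222,55) and (357,55), which straddle the head at (290,213). I'll descend and squeeze.

Request:
arm_command:
  commands: [0,-0.001,0.025,0,0,0,1,0,-0.001,0.05,0,0,0,1,0,-0.001,0.075,0,0,0,1,0,-0.001,0.09,0,0,0,1,0,-0.001,0.095,0,0,0,1,0,-0.001,0.095,0,0,0,0.8,0,-0.001,0.095,0,0,0,0.6,0,-0.001,0.095,0,0,0,0.2]
  force: 30

```text
t: 2.6
eef_pos: [0.4687, 0.0376, 0.2073]
tool_rot: [0.0, 0.721, 0.693, 0.001]
contact_force: [-0.3, 0.7, 6.0]
gripper_width: 0.517
grasp_force: 5.1
```

Request:
arm_command:
  commands: [0,0,0,0,0,0,0.2,0,0,0,0,0,0,0.2,0,0,0,0,0,0,0.2,0,0,0,0,0,0,0.2]

```text
t: 3.0
eef_pos: [0.4683, 0.0375, 0.208]
tool_rot: [-0.0, 0.721, 0.693, 0.001]
contact_force: [-5.1, 0.3, 11.5]
gripper_width: 0.359
grasp_force: 32.3
```

```bash
python3 to.py .468 .0344 .205 -2.5
python3 - <<'E'
from station import *
import cv2
a=read_camera("side")["img"][110:210,280:420]
cv2.imwrite("pics/c2.png",cv2.resize(a,(700,500))[:,:,::-1])
E
```

```text
t 3.0 pos [0.4683 0.0375 0.208 ] F [-5.0986  0.2595 11.5345] w 0.3593371186996603 g 32.34138250350952 q [-0.6636  0.1693  0.5097  2.0827 -0.1062  0.9123 -0.134 ] yaw -2.235074589558406
shift [-0.0031 -0.0002  0.0029] turn [ 0.0508 -0.1059  0.265 ]
```

View pics/c2.png

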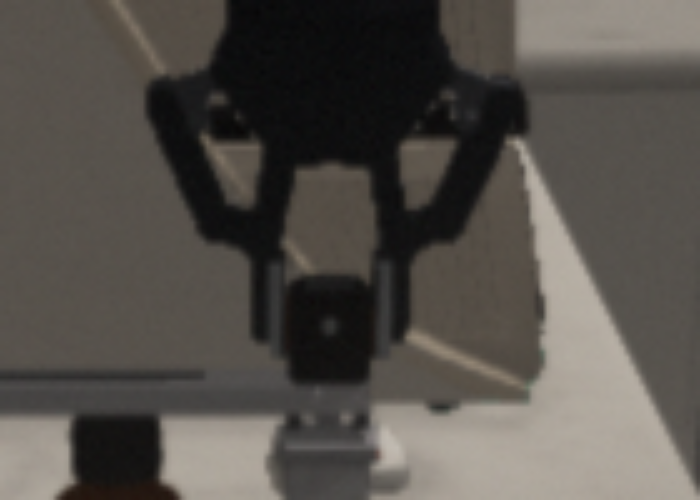

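Both buttons look fully in, since the opening is about 31 mm. I'll swing the bar along its arc while keeping them squeezed.

Request:
arm_command:
  commands: [-0.0084,0,0,0,0,-3,0.2,-0.0223,0.0016,0,0,0,-8,0.2,-0.036,0.004,0,0,0,-13,0.2,-0.0494,0.008,0,0,0,-18,0.2,-0.065,0.014,0,0,0,-24,0.2,-0.08,0.0215,0,0,0,-30,0.2,-0.094,0.0305,0,0,0,-36,0.2,-0.107,0.041,0,0,0,-42,0.2]

```text
t: 3.85
eef_pos: [0.5042, -0.0735, 0.208]
tool_rot: [-0.0, 0.423, 0.906, -0.0]
contact_force: [-6.3, -2.3, 11.9]
gripper_width: 0.366
grasp_force: 32.5
```

```bash
python3 to.py
python3 - <<'E'
from station import *
import cv2
a=read_camera("side")["img"][90:290,230:430];b=read_camera("top")["img"][190:390,330:530]
import numpy as np
cv2.imwrite("pics/c3.png",np.hstack([cv2.resize(a,(400,400)),cv2.resize(b,(400,400))])[:,:,::-1])
E
```

```text
t 3.85 pos [ 0.5042 -0.0735  0.208 ] F [-6.3054 -2.3163 11.9448] w 0.3655267836448308 g 32.45457082986832 q [-0.3761  0.243   0.4694  1.9956 -0.1354  0.9336  0.8599] yaw 39.9653233475105
```

View pics/c3.png

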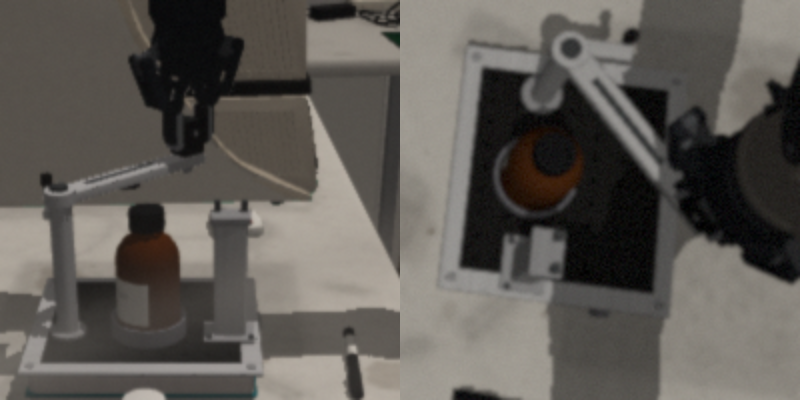

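The bar is free and at about 42°, and the bottle is still in its cup with its cap at crop pixel (552,155). I'll continue to the stop.

Request:
arm_command:
  commands: [-0.0167,0.001,0,0,0,-6,0.2,-0.0333,0.0035,0,0,0,-12,0.2,-0.0494,0.008,0,0,0,-18,0.2,-0.0676,0.015,0,0,0,-25,0.2,-0.085,0.0243,0,0,0,-32,0.2,-0.1007,0.0357,0,0,0,-39,0.2,-0.113,0.047,0,0,0,-45,0.2,-0.1226,0.0572,0,0,0,-50,0.2]

```text
t: 4.75
eef_pos: [0.6248, -0.1323, 0.2075]
tool_rot: [-0.003, 0.001, 1.0, -0.001]
contact_force: [-33.4, -0.1, 23.2]
gripper_width: 0.364
grasp_force: 34.5
```

Request:
arm_command:
  commands: [-0.003,0,0,0,0,-1,0.2,-0.003,0,0,0,0,-1,0.2,-0.003,0,0,0,0,-1,0.2]

```text
t: 5.05
eef_pos: [0.6251, -0.1322, 0.2075]
tool_rot: [-0.005, -0.004, 1.0, -0.0]
contact_force: [-18.6, -2.3, 15.2]
gripper_width: 0.364
grasp_force: 34.1
```

```bash
python3 to.py
```

```text
t 5.05 pos [ 0.6251 -0.1322  0.2075] F [-18.5626  -2.2843  15.2419] w 0.36435900822126027 g 34.08853054046631 q [-0.1057  0.4543  0.295   1.6799 -0.1459  1.0384  1.8162] yaw 90.50886038516838
```

The bar rests on its stop, since contact was felt at about 1.59 rad. I'll ease off, release and rise.

Request:
arm_command:
  commands: [0.003,0,0,0,0,1,0.2,0.003,0,0,0,0,1,0.5,0.003,0,0,0,0,1,0.8,0.003,0,0,0,0,1,0.85,0.003,0,-0.02,0,0,1,0.85,0.003,0,-0.05,0,0,1,0.85,0.003,0,-0.08,0,0,1,0.85,0.003,0,-0.1,0,0,1,0.7]

```text
t: 5.85
eef_pos: [0.6288, -0.1286, 0.3094]
tool_rot: [0.002, 0.001, 1.0, 0.0]
contact_force: [0.5, -0.3, 0.7]
gripper_width: 0.702
grasp_force: 0.0
```

```bash
python3 to.py
python3 - <<'E'
from station import *
from h import *
t=read_camera("top");s=read_camera("side");np.savez("top1.npz",**t);np.savez("side1.npz",**s)
a=s["img"][90:290,230:430];b=t["img"][190:390,330:530]
cv2.imwrite("pics/c4.png",np.hstack([cv2.resize(a,(400,400)),cv2.resize(b,(400,400))])[:,:,::-1])
E
```

```text
t 5.85 pos [ 0.6288 -0.1286  0.3094] F [ 0.5248 -0.3224  0.6523] w 0.7023484915020022 g 0.0 q [-0.1284  0.3686  0.3169  1.5658 -0.1208  1.2218  1.7774] yaw 89.83557056708113
```

View pics/c4.png

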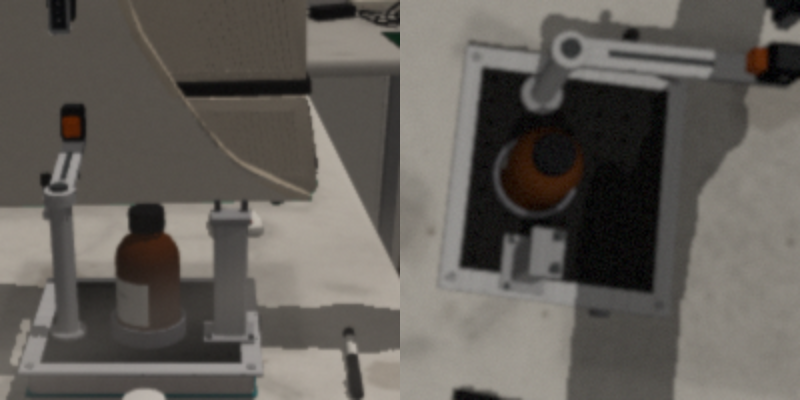

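The bar lies at its stop, from (570,47) to (760,60) in the crop. The bottle is upright in its cup, with its cap centre at crop pixel (552,155), which is top-image pixel (406,267.5).

```bash
python3 - <<'E'
from h import *
T=dict(np.load("top1.npz"));S=dict(np.load("side1.npz"))
p=onz(T,(406,267.5),.182);print(p, onz(S,(303.5,195.5),.182), tri(T,(406,267.5),S,(303.5,195.5)))
# brown extents in side view: body axis x
b,m=blobs(S["img"],(3,90,25),(16,255,160),60,(270,190,335,260))
print([(c,s) for c,s in b])
# expected from layout: on pivot->keeper line
print("proj check",proj(T,[p[0],p[1],.07]))
# bottle tray other caps
E
python3 to.py .551 .031 .30 90 .551 .031 .163 90
```

```text
[0.5447 0.0344 0.182 ] [0.5451 0.0443 0.182 ] [0.5454 0.0338 0.1779]
[(array([303.8681, 218.4187]), array([289, 205,  30,  28, 652], dtype=int32))]
proj check [395.7081 278.8814]
t 5.95 pos [ 0.6298 -0.1289  0.3105] F [ 1.1183 -0.0568  0.5072] w 0.696745105435528 g 0.0 q [-0.1283  0.3677  0.3172  1.5647 -0.121   1.2204  1.7775] yaw 89.82880941962334
shift [0.0793 0.1597 0.0099] turn [-0.0064  0.4656 -0.1712]
shift [0.0804 0.1597 0.1468] turn [-0.0064  0.4656 -0.1712]
```

Request:
arm_command:
  commands: [0.02,0.035,0,0,0,0,0.7,0.042,0.08,0,0,0,0,0.7,0.065,0.12,0.0,0,0,0,0.7,0.08,0.15,0.01,0,0,0,0.7,0.085,0.161,0.03,0,0,0,0.7,0.085,0.161,0.06,0,0,0,0.7,0.085,0.161,0.085,0,0,0,0.7,0.085,0.161,0.085,0,0,0,0.7]

```text
t: 6.75
eef_pos: [0.5404, 0.0327, 0.2177]
tool_rot: [-0.003, 0.001, 1.0, -0.001]
contact_force: [0.2, 0.1, 0.1]
gripper_width: 0.7
grasp_force: 0.0
```

```bash
python3 to.py .545 .0325 .162 90
python3 - <<'E'
from station import *
from h import *
t=read_camera("top");s=read_camera("side")
a=s["img"][90:290,230:430];b=t["img"][190:390,330:530]
cv2.imwrite("pics/c5.png",np.hstack([cv2.resize(a,(400,400)),cv2.resize(b,(400,400))])[:,:,::-1])
E
```

```text
t 6.75 pos [0.5404 0.0327 0.2177] F [0.1734 0.1317 0.1462] w 0.7004257891081783 g 0.0 q [-0.3654  0.2766  0.2292  1.8991 -0.0747  0.9807  1.4654] yaw 89.84285866048971
shift [-0.005  -0.0001  0.0557] turn [-0.0574 -0.3696 -0.1573]
```

View pics/c5.png

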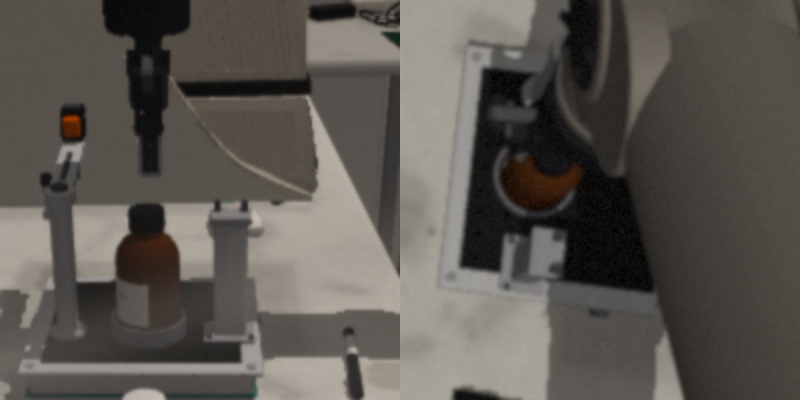

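The side crop shows the finger at x 150 over the cap at 147, so I'll shift about 4 mm toward +x, descend and grip.

Request:
arm_command:
  commands: [-0.004,0,0.02,0,0,0,0.7,-0.004,0,0.04,0,0,0,0.7,-0.004,0,0.055,0,0,0,0.7,-0.004,0,0.055,0,0,0,0.7,-0.004,0,0.055,0,0,0,0.5,-0.004,0,0.055,0,0,0,0.25,-0.004,0,0.055,0,0,0,0.2,-0.004,0,0.055,0,0,0,0.2]
  force: 40

```text
t: 7.65
eef_pos: [0.5481, 0.0321, 0.1681]
tool_rot: [0.002, 0.002, 1.0, 0.0]
contact_force: [-1.1, -0.6, 5.9]
gripper_width: 0.37
grasp_force: 39.7
```

Request:
arm_command:
  commands: [0,0,0,0,0,0,0.2,0,0,0,0,0,0,0.2,0,0,-0.005,0,0,0,0.2,0,0,-0.01,0,0,0,0.2]

```text
t: 8.05
eef_pos: [0.5465, 0.0321, 0.1767]
tool_rot: [-0.0, 0.002, 1.0, 0.0]
contact_force: [-0.7, -0.8, -2.3]
gripper_width: 0.376
grasp_force: 39.9
```

```bash
python3 to.py
python3 - <<'E'
from station import *
from h import *
t=read_camera("top");s=read_camera("side")
a=s["img"][90:290,230:430];b=t["img"][190:390,330:530]
cv2.imwrite("pics/c6.png",np.hstack([cv2.resize(a,(400,400)),cv2.resize(b,(400,400))])[:,:,::-1])
E
```

```text
t 8.05 pos [0.5465 0.0321 0.1767] F [-0.6847 -0.7726 -2.2724] w 0.37590808076053916 g 39.93684768676758 q [-0.3535  0.3327  0.2225  1.9296 -0.0931  0.8895  1.4827] yaw 89.76612405421119
```

View pics/c6.png

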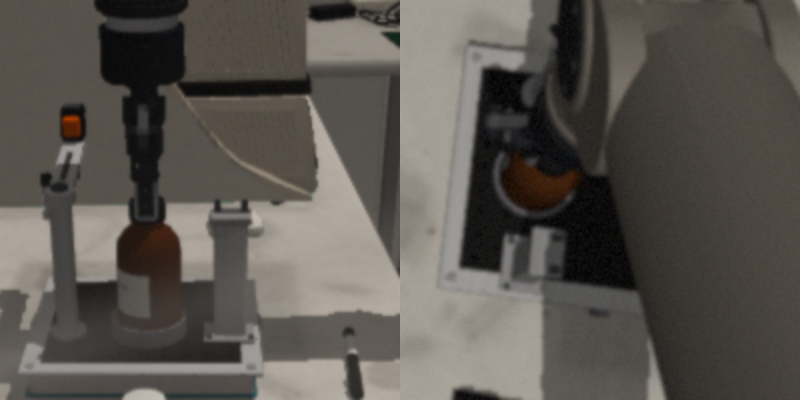

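The bottle is held by its cap and lifted about 9 mm, upright and about 2.5 N heavier on the wrist. I'll lift it clear and travel to the tray.

Request:
arm_command:
  commands: [0,0,-0.015,0,0,0,0.2,0,0,-0.035,0,0,0,0.2,0,0,-0.055,0,0,0,0.2,0,0.005,-0.075,0,0,0,0.2,0.004,0.018,-0.085,0,0,0,0.2,0.01,0.036,-0.085,0,0,0,0.2,0.017,0.058,-0.085,0,0,0,0.2,0.025,0.08,-0.085,0,0,0,0.2]

```text
t: 8.95
eef_pos: [0.5217, 0.1128, 0.2612]
tool_rot: [-0.0, 0.002, 1.0, -0.0]
contact_force: [0.0, -0.2, -2.3]
gripper_width: 0.373
grasp_force: 40.3
```

Request:
arm_command:
  commands: [0.008,0.025,0,0,0,0,0.2,0.016,0.052,0,0,0,0,0.2,0.025,0.08,0,0,0,0,0.2,0.034,0.11,0,0,0,0,0.2,0.043,0.14,0,0,0,0,0.2,0.052,0.168,0,0,0,0,0.2,0.058,0.188,0,0,0,0,0.2,0.061,0.2,0,0,0,0,0.2]

```text
t: 9.75
eef_pos: [0.4607, 0.3145, 0.261]
tool_rot: [-0.0, 0.001, 1.0, 0.0]
contact_force: [0.0, 0.7, -2.4]
gripper_width: 0.372
grasp_force: 40.3
```

Request:
arm_command:
  commands: [0,0,0,0,0,0,0.2,0,0,0,0,0,0,0.2]

```text
t: 9.95
eef_pos: [0.4624, 0.3113, 0.2611]
tool_rot: [-0.0, 0.002, 1.0, -0.001]
contact_force: [-0.3, -0.2, -2.4]
gripper_width: 0.375
grasp_force: 40.3
```

```bash
python3 to.py .460 .313 .13 90
python3 - <<'E'
from station import *
from h import *
t=read_camera("top");s=read_camera("side")
for n,c in(("T",t),("S",s)):
    b,m=blobs(c["img"],(3,90,25),(16,255,170),60,(180,130,430,400))
    for x in b:print(n,x)
a=cv2.resize(s["img"][150:420,240:440],(400,540));b=cv2.resize(t["img"][200:470,150:350],(400,540))
cv2.imwrite("pics/c7.png",np.hstack([a,b])[:,:,::-1])
E
```

```text
t 9.95 pos [0.4624 0.3113 0.2611] F [-0.2971 -0.1837 -2.3778] w 0.3747910955387844 g 40.26322603225708 q [-0.762   0.2552  0.0689  1.8095 -0.0188  1.0782  0.8794] yaw 89.7161265543408
shift [0.0024 0.0019 0.1311] turn [-0.0613 -0.0019 -0.2839]
S (array([265.4602, 152.7522]), array([261, 147,  10,  13, 113], dtype=int32))
S (array([374.2078, 255.6052]), array([ 354,  222,   32,   66, 1150], dtype=int32))
S (array([350.0224, 288.9328]), array([341, 281,  22,  14, 134], dtype=int32))
```

Request:
arm_command:
  commands: [0.002,0.001,0.02,0,0,0,0.2,0.002,0.001,0.045,0,0,0,0.2,0.002,0.001,0.07,0,0,0,0.2,0.002,0.001,0.095,0,0,0,0.2,0.002,0.001,0.115,0,0,0,0.2,0.002,0.001,0.125,0,0,0,0.2,0.002,0.001,0.131,0,0,0,0.2,0.002,0.001,0.131,0,0,0,0.2]

```text
t: 10.85
eef_pos: [0.4602, 0.313, 0.1302]
tool_rot: [-0.0, 0.002, 1.0, -0.0]
contact_force: [0.6, -0.5, -2.2]
gripper_width: 0.374
grasp_force: 40.2
```

Request:
arm_command:
  commands: [0,0,0.002,0,0,0,0.2,0,0,0.004,0,0,0,0.2,0,0,0.006,0,0,0,0.2,0,0,0.006,0,0,0,0.2]

```text
t: 11.25
eef_pos: [0.4599, 0.3136, 0.1244]
tool_rot: [0.0, 0.002, 1.0, 0.0]
contact_force: [0.2, -0.6, -2.3]
gripper_width: 0.371
grasp_force: 40.2
```

Request:
arm_command:
  commands: [0,0,0.001,0,0,0,0.2,0,0,0.002,0,0,0,0.2,0,0,0.003,0,0,0,0.2,0,0,0.003,0,0,0,0.2]

```text
t: 11.65
eef_pos: [0.4598, 0.3134, 0.1211]
tool_rot: [-0.0, 0.002, 1.0, -0.0]
contact_force: [0.7, -0.1, -2.2]
gripper_width: 0.373
grasp_force: 40.2
```

Request:
arm_command:
  commands: [0,0,0.001,0,0,0,0.2,0,0,0.002,0,0,0,0.2,0,0,0.002,0,0,0,0.2]

```text
t: 11.95
eef_pos: [0.46, 0.3135, 0.1193]
tool_rot: [0.0, 0.002, 1.0, 0.0]
contact_force: [-0.4, 0.1, -2.6]
gripper_width: 0.365
grasp_force: 40.4
```

Request:
arm_command:
  commands: [0,0,0.001,0,0,0,0.2,0,0,0.0015,0,0,0,0.2,0,0,0.0015,0,0,0,0.2]

```text
t: 12.25
eef_pos: [0.4607, 0.3137, 0.1193]
tool_rot: [0.001, 0.002, 1.0, 0.0]
contact_force: [-1.5, -2.1, 10.2]
gripper_width: 0.375
grasp_force: 41.4
```

Request:
arm_command:
  commands: [0,0,0.001,0,0,0,0.2,0,0,0.0015,0,0,0,0.2,0,0,0.0015,0,0,0,0.2]

```text
t: 12.55
eef_pos: [0.4615, 0.314, 0.1193]
tool_rot: [0.001, 0.002, 1.0, 0.001]
contact_force: [-4.9, -3.8, 20.1]
gripper_width: 0.371
grasp_force: 42.5
```

The bottle is on the tray floor: z is steady at 0.1193 and the contact force is rising. I'll unload, open gently, check, then rise.

Request:
arm_command:
  commands: [0,0,-0.001,0,0,0,0.2,0,0,-0.002,0,0,0,0.2,0,0,-0.002,0,0,0,0.34,0,0,-0.002,0,0,0,0.45,0,0,-0.002,0,0,0,0.55,0,0,-0.002,0,0,0,0.65,0,0,-0.002,0,0,0,0.7,0,0,-0.002,0,0,0,0.7]

```text
t: 13.35
eef_pos: [0.4599, 0.3135, 0.1182]
tool_rot: [-0.0, 0.002, 1.0, -0.0]
contact_force: [-1.0, -0.3, 0.5]
gripper_width: 0.7
grasp_force: 0.0
```

Request:
arm_command:
  commands: [0,0,-0.01,0,0,0,0.7,0,0,-0.025,0,0,0,0.7,0,0,-0.045,0,0,0,0.7,0,0,-0.07,0,0,0,0.7,0,0,-0.1,0,0,0,0.7,0,0,-0.13,0,0,0,0.7,0.0,0.03,-0.15,0,0,0,0.7,0.0,0.07,-0.16,0,0,0,0.7]

```text
t: 14.15
eef_pos: [0.4621, 0.3827, 0.2822]
tool_rot: [0.002, 0.004, 1.0, 0.001]
contact_force: [0.7, 0.5, 0.7]
gripper_width: 0.7
grasp_force: 0.0
```

Request:
arm_command:
  commands: [0,0.04,0,0,0,0,0.7,0,0.08,0,0,0,0,0.7,0,0.12,0,0,0,0,0.7,0,0.15,0,0,0,0,0.7,0,0.17,0,0,0,0,0.7,0,0.17,0,0,0,0,0.7]

```text
t: 14.75
eef_pos: [0.459, 0.5567, 0.2781]
tool_rot: [-0.001, -0.0, 1.0, 0.001]
contact_force: [0.1, -0.2, 0.3]
gripper_width: 0.7
grasp_force: 0.0
```

```bash
python3 to.py
python3 - <<'E'
from station import *
from h import *
t=read_camera("top");s=read_camera("side");np.savez("top2.npz",**t)
a=cv2.resize(s["img"][140:420,230:430],(400,560));b=cv2.resize(t["img"][190:390,180:480],(400,267))
k=np.zeros((560,400,3),np.uint8);k[:267]=b;k[267:534]=cv2.resize(np.load("top0.npz")["img"][190:390,180:480],(400,267))
cv2.imwrite("pics/c8.png",np.hstack([a,k])[:,:,::-1])
E
```

```text
t 14.75 pos [0.459  0.5567 0.2781] F [ 0.0858 -0.1745  0.3229] w 0.6997371162054041 g 0.0 q [-0.9808  0.5237  0.0216  1.3736 -0.0131  1.2441  0.6129] yaw 90.00112730829741
```

View pics/c8.png

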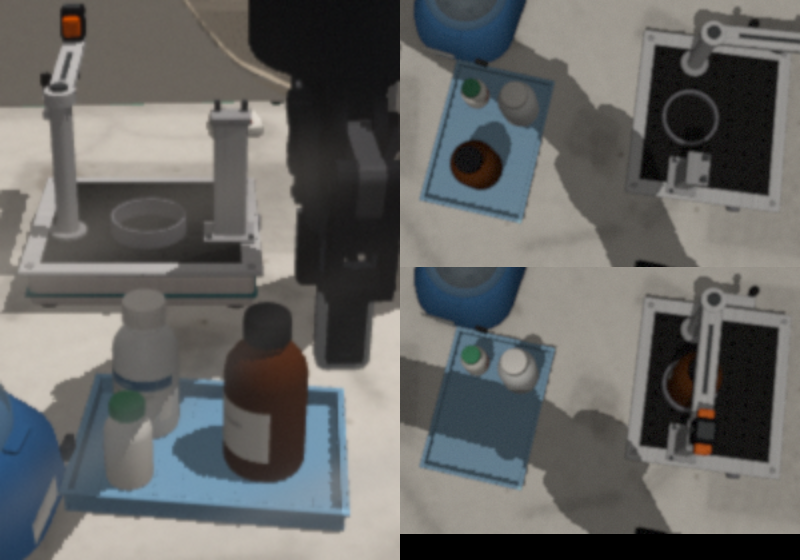

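The brown bottle stands upright in the empty half of the tray, with its cap at crop pixel (467,158). The white and green-capped bottles have not moved, the bar is still at its stop and the arm is clear, so I'll hand in.

```bash
python3 -c "
from station import hand_in
print(hand_in())"
```

```text
the job is handed in; nothing more can be done
None
```

I unlatched the bar and left it against its open stop, and the brown bottle stands upright in the empty half of the tray with the other two bottles undisturbed; the job is handed in at about 15 s of robot time, with no verdict returned.

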